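Tighten the recessed retaining ring of a filter holder with a two-pin spanner

TASK

Take the two-pin spanner out of its round rest, set its pins fully into the two holes of the brass retaining ring down in the bore of the aluminium filter holder, and turn the ring clockwise (seen from above) until it is snug on its gasket, pressing gently and not overtightening. Then stand the spanner back in its rest and let go, with the ring left snug and the other things left where they are.

Things in the scene. Friction and masses are not known exactly. Their poses are not given: they have to be found in the camera images.
- holder: Fixed filter holder: round aluminium housing, 80 mm diameter, 52 mm high, on a square dark foot plate (100 x 100 x 8 mm, a screw head 4 mm high at each corner); a brass hose barb, 24 mm long, sticks out of its side along its +x at height 30 mm. Origin: centre of the underside, z up. Its upright bore is 58 mm in diameter.
- ring_place (a point): On the bore's axis, 10 mm below the rim, axes as the holder's. The brass ring's upper face lies here or up to 1 mm lower at the start. Ring: outer 55, inner 21, thickness 8 mm, two 10 mm through holes opposite each other, centres 18 mm from the axis. The line through them is not measured: it starts between 0.3 rad counterclockwise and 0.55 rad clockwise (from above) of the holder's x axis.
- bore_mouth (a point): Centre of the holder's bore at the height of its rim (52 mm above the holder's origin); axes as the holder's.
- cartridge (a joint): How far (m) the cartridge under the ring, with white disc and ring, is pressed down on its spring in the holder: 0 at rest, preload about 2 N, then about 4 N per mm. More than 6 mm (about 26 N) harms it. Pins pressed on the ring's face with more than about 10 N may drag the ring round instead of sliding to the holes.
- window (a joint): How far (m) the ring has screwed the white disc under it down: up to 0.001 at first, 0.0026 on meeting the gasket; read too coarsely to judge the seat by. The ring tightens clockwise (yaw decreasing), sinks 4 mm per rad and turns with about 0.05 to 0.2 N m for 0.4 to 0.65 rad until it meets the gasket, at an angle that is not measured. It stays where it is left.
- gasket (a joint): How far (m) the gasket is squeezed by the tightened ring: 0 until the ring meets it, crushed above 0.0008; read too coarsely to judge by. After meeting the gasket the torque jumps to about 0.28 N m, then grows by about 2 N m per rad of further turn (0.004 m squeeze per rad). Snug is 0.35 to 0.5 N m; crushed at about 0.68. The squeeze eases off when the spanner is let go.
- pin_spanner: Two-pin spanner, 150 g, upright in the rest. Origin: centre of the underside of its steel head (disc 50 mm diameter, 10 mm thick), z up. Two pins, 6 mm diameter, 6 mm long, point down from the head at x = +18 and -18 mm. Above it a neck 15 mm in diameter up to z = 40 mm, then an aluminium cross bar with black ribs to grip: 58 mm long in x, 14 mm thick in y (grip across this), z = 40 to 76 mm.
- pin_tips (a point): Point on the spanner's axis level with the pin tips, 6 mm below the spanner's origin; axes as the spanner's.
- rest: Fixed grey puck, 72 mm diameter, 22 mm high, with a stepped round pocket: the spanner's head stands on a ledge 14 mm above the origin inside a wall of 55 mm inner diameter, 8 mm high; its pins hang free in the 43 mm hole below. Origin: centre of the underside. The spanner may stand in it at any yaw.
- rest_ledge (a point): Centre of the rest's pocket at ledge height; the spanner's origin is here when it stands in the rest.
- stopwatch: Bystander: black digital stopwatch, 61 x 54 x 16 mm, lying; origin under its centre.
- petri_dish: Bystander: clear round dish, 59 mm diameter, 13 mm high; origin under its centre.
- filter_cassette: Bystander: white round filter cassette with a band and a plug on top, 40 mm diameter, 38 mm high; origin under its centre.
- open_spanner: Bystander: ordinary open-ended steel spanner, 169 mm long, 34 mm wide, 6 mm high, lying; not the tool for this job. Origin under its centre, long in y.
Not all that is in view belongs to the job. There is more than one size of the pin_spanner; the one meant has the size given above.

How it is judged:
By the outcome, as a careful person would: the job done as asked, in the order asked, and still so for the second after the job is handed in, with the robot touching nothing.
It also fails if it takes over 72 s, if anything falls off the work surface, if the arm or the gripper's body presses on something with over 40 N, if the wrist force passes 120 N, or if a joint passes its speed limit or range.

ROBOT

A 7-joint arm with a two-finger parallel gripper is mounted at the origin on a cart in front of the work surface, level with it; the furniture and walls round the work are solid. World frame = base frame: x ahead of the robot, y to its left, z up, the work surface at z = 0. Lengths are in m, angles in rad, forces in N, time in s.
With the tool pointing down it reaches from about 0.4 to 0.9 m from the base axis. Payload 5.5 kg.
Tool frame: the origin (TCP) lies midway between the tips of the shut fingers; the grasp point (between the pads) lies 19 mm behind it (manip.grip_point_offset is the distance from the TCP to the grasp point, in m); z points along the fingers, y is the direction in which the jaws open and shut (so a half turn about z gives the same grasp; the last joint's range is limited). The gripper opens to 92 mm and grips with 3 to 60 N. Pads are 19 mm wide; open, the fingers measure 130 mm over their backs; the gripper's body (75 mm by 190 mm) begins 47 mm behind the grasp point.
Start: joints at [1.605, 0.501, -0.427, 1.55, 0.221, 1.138, -0.21], TCP at [0.147, -0.633, 0.227] pointing down, gripper open.
Joint ranges: [-2.88, 2.88], [-0.31, 2.03], [-1.54, 1.56], [0.2, 2.42], [-1.41, 4.55], [0.19, 2.02], [-2.57, 2.57]. Speed limits (rad/s): [2.57, 2.57, 3.14, 3.14, 3.14, 3.14, 3.14].

INTERFACE

Orientations are given as a unit quaternion [x, y, z, w].
In Python, from plant import manip gives the robot as it stands.
- The arm moves only by the shell command python3 -m handwheel 'ROWS' [OPENING]. ROWS is JSON, a list of rows, each a list of 2 entries, a list of its own where there are three numbers: the shift along the tool's x, y, z in units of 0.1 m (1.0 is 0.1 m), then the turn about the tool's z in units of 30 degrees (1.0 is 30 degrees). In form: [[[tx, ty, tz], yaw], ...]. A call has 1 to 12 rows; each row is the pose to reach, as a shift and turn from the pose commanded when the call began, along the tool's axes at that moment; what a row does not reach only later rows make up. A row lasts 1/10 s, in which the tool goes at most 50 mm and 8.59 degrees, less where a joint would pass 70% of its speed; a pose out of reach is approached as far as the arm can. A call with a number of a shift or a turn outside -1 to 1 is refused whole. A call with a gripper value outside its range is refused whole. OPENING is the opening, from -1 (shut) to 1 (fully open), so that 0 is half open, set as the call begins (- or left out, the last holds). The fingers move at their own pace and stop on an object; the grip force is fixed at half the most. Time passes only in rows, so rows that repeat a pose let the fingers close. It gives the time, the measured TCP pose, the force and the opening at its end, in the units of the state.
- manip.observe(): the state, without advancing time (a new reading comes with each control period).
- manip.grab_frame(name): name is "scene" or "top" or "wrist"; returns a dict with "pixels" (480x640x3 uint8, red, green, blue), "vertical_fov" (degrees; the focal length in pixels is half the picture's height over the tangent of half this angle, whatever the lens; pixels are square), "cx", "cy" (the principal point, pixels), "world_from_camera" (4x4, takes a point from camera to world coordinates). Camera axes: x right, y down, z forward; pixel columns grow to the right and rows downward; lengths in m; the calibration is good to about 2 mm. The wrist camera is an equidistant fisheye: a pixel r from the principal point sees the ray r / f radians off the axis. A picture is of the moment at which its call begins. There is no depth.
- manip.sign_off(): hands the job in, once; it reports no verdict.
The state is a dict: "clock": time; "joint_pos": joint angles; "joint_velocities": joint speeds; "joint_efforts": joint torques, N m; "tool_pos": TCP position; "tcp_rot": TCP orientation; "contact_force": force on the tool from outside, world axes, zero at the start; "moment": the same for the moment, N m; "opening": finger opening in m.
Only numpy, scipy, OpenCV 4.12 (cv2) and the standard library are available. Lean on these libraries where they do the work, as an engineer would, in place of code of your own. Each camera call takes 0.05 s, during which the arm holds its last target.

## Working session

There is one attempt and no reset: what is moved stays moved. The work goes in short steps, Python scripts to look and compute and a shell command to move; the robot and the scene stay as the last step left them, time stands still between calls to the robot, and variables do not carry over. Pictures are saved under pics/ and viewed, and the job is handed in when it is done.

```bash
mkdir -p pics; ls; cat > h.py <<'E'
import numpy as np,cv2
from plant import manip
def grab(n,fn=None):
    f=manip.grab_frame(n)
    if fn: cv2.imwrite('pics/'+fn,cv2.cvtColor(f['pixels'],cv2.COLOR_RGB2BGR))
    return f
E
python3 - <<'E'
from h import *
np.set_printoptions(precision=4,suppress=True)
s=manip.observe();print(s)
for n in('scene','top','wrist'):
    f=grab(n,n+'0.png');np.savez('pics/'+n+'0.npz',**f);print(n,f['vertical_fov'],f['cx'],f['cy'],f['world_from_camera'])
E
```

```text
pics
{'clock': 0.0, 'joint_pos': array([ 1.6052,  0.5018, -0.4268,  1.5514,  0.2208,  1.1383, -0.2103]), 'joint_velocities': array([ 0.0001, -0.0004,  0.0007, -0.0001,  0.0018,  0.0002,  0.0006]), 'joint_efforts': array([ -0.0007, -56.6619,  -5.8168, -27.9118,  -0.0684,   0.0308,
         0.0002]), 'tool_pos': array([ 0.1472, -0.6324,  0.2257]), 'tcp_rot': array([ 0.9935,  0.1142, -0.0001, -0.0009]), 'contact_force': array([0.1834, 0.0409, 0.1362]), 'moment': array([-0.0795,  0.0577,  0.0789]), 'opening': 0.09159070078419186}
scene 55.852016122300654 325.4501278344979 241.7872080170948 [[-0.4517 -0.6263  0.6353  0.0142]
 [-0.8921  0.315  -0.3238  0.2741]
 [ 0.0026 -0.7131 -0.7011  0.6378]
 [ 0.      0.      0.      1.    ]]
top 45.031170326655065 317.11056510301927 236.25375591857318 [[-0.0075 -0.9957  0.0927  0.4552]
 [-0.9999  0.0068 -0.0078 -0.0069]
 [ 0.0071 -0.0927 -0.9957  0.932 ]
 [ 0.      0.      0.      1.    ]]
wrist 65.70646984690485 313.16440883655 237.67912212334 [[ 0.2265 -0.9431 -0.2433  0.2134]
 [-0.974  -0.2198 -0.0546 -0.6177]
 [-0.002   0.2494 -0.9684  0.385 ]
 [ 0.      0.      0.      1.    ]]
```

View pics/scene0.png

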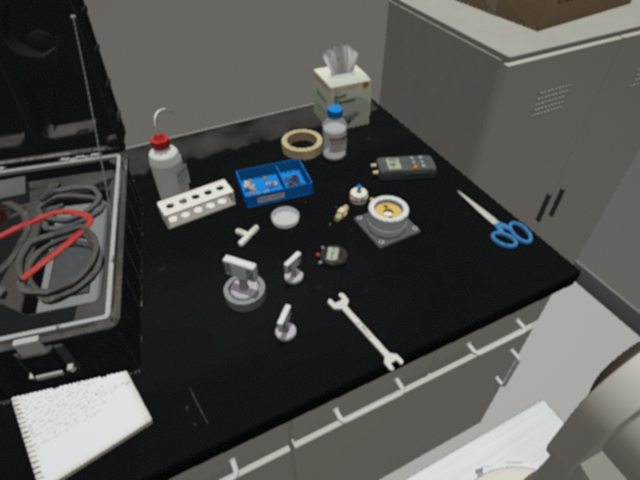

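View pics/top0.png

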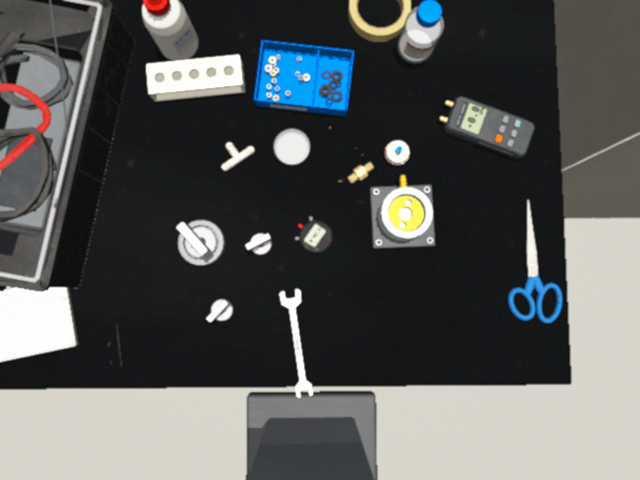

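View pics/wrist0.png

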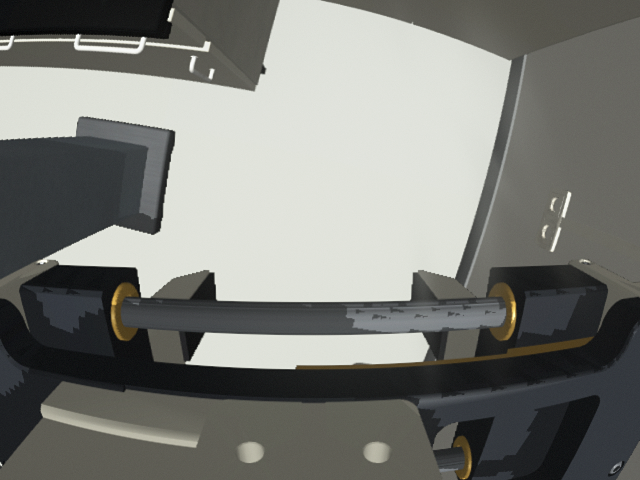

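```bash
python3 - <<'E'
import cv2,numpy as np
a=cv2.imread('pics/top0.png')
c1=cv2.resize(a[190:340,160:310],(600,600),interpolation=cv2.INTER_CUBIC)
cv2.imwrite('pics/c1.png',c1)
c2=cv2.resize(a[165:265,355:455],(600,600),interpolation=cv2.INTER_CUBIC)
cv2.imwrite('pics/c2.png',c2)
E
```

```text
(no output)
```

View pics/c1.png

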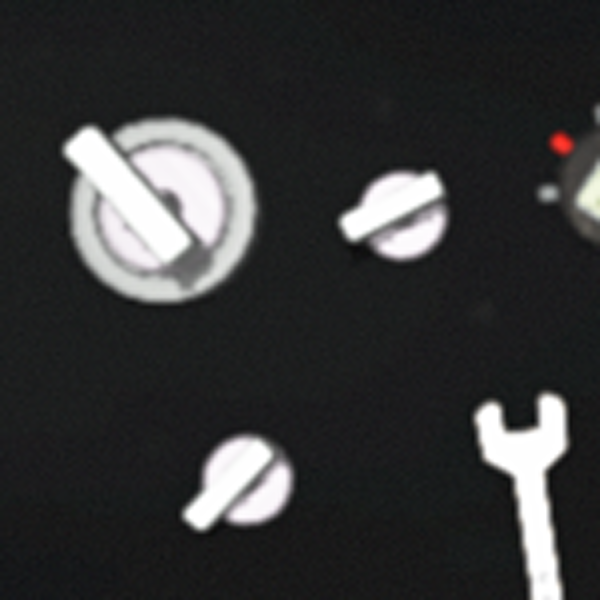

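View pics/c2.png

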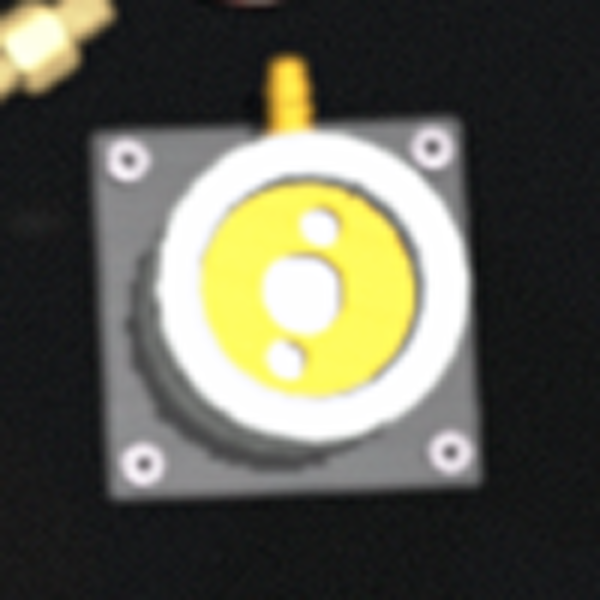

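```bash
cat >> h.py <<'E'
def ray(f,uv):
    uv=np.atleast_2d(uv).astype(float);F=240/np.tan(np.radians(float(f['vertical_fov']))/2)
    d=(uv-[float(f['cx']),float(f['cy'])])/F
    return np.c_[d,np.ones(len(d))]
def fray(f,uv):
    uv=np.atleast_2d(uv).astype(float);F=240/np.tan(np.radians(float(f['vertical_fov']))/2)
    d=(uv-[float(f['cx']),float(f['cy'])])/F
    r=np.linalg.norm(d,axis=1,keepdims=True);return np.c_[d/np.maximum(r,1e-9)*np.sin(r),np.cos(r)]
def onz(f,uv,z,fish=False):
    d=(fray if fish else ray)(f,uv)@f['world_from_camera'][:3,:3].T;o=f['world_from_camera'][:3,3]
    return o+d*((z-o[2])/d[:,2:])
def fray_inv(f,P):
    T=f['world_from_camera'];F=240/np.tan(np.radians(float(f['vertical_fov']))/2)
    p=(np.atleast_2d(P)-T[:3,3])@T[:3,:3];r=np.hypot(p[:,0],p[:,1]);th=np.arctan2(r,p[:,2])
    return p[:,:2]/r[:,None]*th[:,None]*F+[float(f['cx']),float(f['cy'])]
E
python3 - <<'E'
from h import *
np.set_printoptions(precision=4,suppress=True)
f=np.load('pics/top0.npz');im=f['pixels'].astype(int)
R,G,B=im[...,0],im[...,1],im[...,2]
def blobs(m,x0,y0,x1,y1,amin=5):
    k=np.zeros(m.shape,np.uint8);k[y0:y1,x0:x1]=m[y0:y1,x0:x1]
    cs,h=cv2.findContours(k,cv2.RETR_CCOMP,cv2.CHAIN_APPROX_NONE)
    return [(c[:,0],cv2.contourArea(c),hh[3]) for c,hh in zip(cs,h[0]) if cv2.contourArea(c)>=amin]
print('holder white')
for c,a,p in blobs((R>225)&(B>225),365,170,450,255,4):
    e=cv2.fitEllipse(c) if len(c)>5 else None
    print(a,p,e)
print('yellow')
for c,a,p in blobs((R>150)&(B<150)&(R-B>60),365,170,450,255,4):
    print(a,p,cv2.fitEllipse(c) if len(c)>5 else c.mean(0))
print('rest')
v=im.max(2)
for t in(100,215,245):
  for c,a,p in blobs(v>t,170,210,235,275,30):
    print(t,a,p,cv2.fitEllipse(c),cv2.minAreaRect(c))
E
```

```text
holder white
18.5 -1 ((378.4130554199219, 241.9400634765625), (4.453390121459961, 5.6803412437438965), 100.3919906616211)
13.5 0 ((378.6489562988281, 241.90525817871094), (3.882377862930298, 4.97653341293335), 65.8447494506836)
15.5 -1 ((402.0454406738281, 224.5617218017578), (3.710033893585205, 5.719998359680176), 148.39404296875)
101.0 -1 ((404.7017822265625, 213.50827026367188), (10.71525764465332, 12.209145545959473), 136.3136749267578)
13.5 -1 ((407.9847106933594, 202.84506225585938), (3.9986860752105713, 4.780986785888672), 128.70770263671875)
17.0 -1 ((375.8448181152344, 191.26812744140625), (4.400646686553955, 5.458093643188477), 1.391309142112732)
15.0 7 ((376.0, 191.1973876953125), (4.204086780548096, 4.965517044067383), 0.0)
1947.0 -1 ((406.5780029296875, 212.20530700683594), (49.395565032958984, 50.22371292114258), 121.1279296875)
1193.0 10 ((406.5867004394531, 212.13949584960938), (38.67030715942383, 39.35762023925781), 118.29275512695312)
yellow
940.0 -1 ((406.0603332519531, 212.48521423339844), (33.85885238647461, 35.409889221191406), 138.35971069335938)
46.5 0 ((401.9
[... 1138 characters left out ...]
84852600097656, 16.916343688964844), 72.0308609008789)
215 403.0 -1 ((192.06900024414062, 241.92599487304688), (14.693827629089355, 42.01360321044922), 144.59735107421875) ((189.03541564941406, 240.4690399169922), (38.193267822265625, 15.42782211303711), 48.8140754699707)
245 143.5 -1 ((206.0379638671875, 236.65782165527344), (9.95677375793457, 24.1877384185791), 138.9625701904297) ((206.54481506347656, 236.23793029785156), (24.83060073852539, 9.633275985717773), 48.36646270751953)
245 249.5 -1 ((191.3384246826172, 238.0347900390625), (7.666987895965576, 49.69117736816406), 138.87115478515625) ((191.5796356201172, 238.30528259277344), (36.97032928466797, 7.619839668273926), 48.8140754699707)
```

```bash
python3 - <<'E'
from h import *
np.set_printoptions(precision=4,suppress=True)
f=np.load('pics/top0.npz')
print('rim',onz(f,[[406.58,212.2],[406.59,212.14]],.052))
h=onz(f,[[401.95,224.58],[407.75,202.65],[404.75,213.7]],.041);print('holes',h,np.linalg.norm(h[0]-h[1]),np.degrees(np.arctan2(*(h[1]-h[0])[1::-1])))
cn=np.array([[128,160],[432,148],[145,463],[450,452]])/6+[355,165]-.4
c=onz(f,cn,.012);print('screws',c,c.mean(0))
for a,b in((2,0),(3,1)): print(np.degrees(np.arctan2(*(c[b]-c[a])[1::-1])))
for a,b in((0,1),(2,3)): print(np.degrees(np.arctan2(*(c[a]-c[b])[1::-1])))
print('rest',onz(f,[[200.6,242.3]],.022))
b=cv2.boxPoints(((191.45,238.17),(36.97,7.6),48.81)); bp=onz(f,b,.09);print('bar',bp,onz(f,[[191.45,238.17]],.09))
for i in range(4):
  d=bp[(i+1)%4]-bp[i];print(np.linalg.norm(d),np.degrees(np.arctan2(d[1],d[0])))
E
```

```text
rim [[ 0.5732 -0.1514  0.052 ]
 [ 0.5733 -0.1514  0.052 ]]
holes [[ 0.5554 -0.1456  0.041 ]
 [ 0.5897 -0.1553  0.041 ]
 [ 0.5724 -0.1503  0.041 ]] 0.03563016035658222 -15.89613289704457
screws [[ 0.6129 -0.1093  0.012 ]
 [ 0.6156 -0.191   0.012 ]
 [ 0.5313 -0.1125  0.012 ]
 [ 0.5337 -0.1938  0.012 ]] [ 0.5734 -0.1517  0.012 ]
2.2070227695685847
1.9187181318771793
91.92318451850868
91.67311022220478
rest [[0.5316 0.1695 0.022 ]]
bar [[0.5489 0.1918 0.09  ]
 [0.5562 0.1836 0.09  ]
 [0.5152 0.1476 0.09  ]
 [0.508  0.1559 0.09  ]] [[0.532  0.1697 0.09  ]]
0.01100707699666315 -48.431773388014705
0.05453717542864972 -138.75760567892044
0.010961176378990602 131.31969339675177
0.05448938737748996 41.29048232230056
```

```bash
cat >> h.py <<'E'
def st():
    s=manip.observe();q=s['tcp_rot'];a=np.degrees(2*np.arctan2(q[1],q[0]))%360
    return s,s['tool_pos'],a
def need(x,y,z,ang):
    s,p,a=st();r=np.radians(a);d=np.array([x,y,z])-p
    t=np.array([d[0]*np.cos(r)+d[1]*np.sin(r),d[0]*np.sin(r)-d[1]*np.cos(r),-d[2]])*10
    da=(ang-a+180)%360-180
    print('t=%.1f'%s['clock'],'p',p.round(4),'ang %.1f'%a,'q',s['joint_pos'].round(2),'F',s['contact_force'].round(1),'M',s['moment'].round(3),'e7 %.3f'%s['joint_efforts'][6],'op %.4f'%s['opening'])
    print('NEED shift',t.round(3),'yaw %.3f'%(-da/30))
E
python3 -m handwheel '[[[0.5,-0.7,-0.1],-0.28],[[0.9,-1,-0.2],-0.57],[[0.9,-1,-0.2],-0.86],[[0.9,-1,-0.2],-1]]'
python3 -c "
from h import *
need(.532,.1697,.25,221.3)"
```

```text
clock: 0.55
tool_pos: [0.2174, -0.5105, 0.2478]
tcp_rot: [0.928, 0.374, 0.001, 0.0]
contact_force: [1.3, -0.5, -0.3]
opening: 0.0918
t=0.6 p [ 0.2174 -0.5105  0.2478] ang 43.9 q [ 1.61  0.33 -0.6   1.77  0.21  1.11  0.14] F [ 1.3 -0.5 -0.3] M [-0.113 -0.033  0.005] e7 -0.731 op 0.0918
NEED shift [ 6.984 -2.72  -0.022] yaw -5.913
```

```bash

python3 -m handwheel '[[[0.5,-0.15,0],-0.28],[[1,-0.3,0],-0.57],[[1,-0.3,0],-0.86],[[1,-0.3,0],-1]]' >/dev/null
python3 -c "
from h import *
need(.532,.1697,.25,221.3)"
```

```text
t=0.9 p [ 0.2663 -0.4229  0.2469] ang 73.7 q [ 1.6   0.25 -0.75  1.89  0.19  1.07  0.49] F [-1.4 -1.1 -0.9] M [-0.081 -0.013  0.011] e7 -0.436 op 0.0917
NEED shift [ 6.434  0.883 -0.031] yaw -4.921
```

```bash

python3 -m handwheel '[[[0.5,0.07,0],-0.28],[[1,0.14,0],-0.57],[[1,0.14,0],-0.86],[[1,0.14,0],-1]]' >/dev/null
python3 -c "
from h import *
need(.532,.1697,.25,221.3)"
```

```text
t=1.4 p [ 0.3081 -0.3317  0.2468] ang 103.6 q [ 1.59  0.17 -0.89  1.99  0.15  1.05  0.86] F [-0.1 -0.5 -0.7] M [-0.058 -0.124 -0.009] e7 -0.404 op 0.0919
NEED shift [ 4.346  3.358 -0.032] yaw -3.922
```

```bash

python3 -m handwheel '[[[0.5,0.4,0],-0.28],[[1,0.78,0],-0.57],[[1,0.78,0],-0.86],[[1,0.78,0],-1]]' >/dev/null
python3 -c "
from h import *
need(.532,.1697,.25,221.3)"
```

```text
t=1.8 p [ 0.3623 -0.2142  0.2469] ang 133.8 q [ 1.49  0.1  -1.07  2.05  0.11  1.04  1.14] F [0.  0.5 0.3] M [-0.002 -0.129  0.005] e7 -0.877 op 0.0917
NEED shift [ 1.595  3.883 -0.031] yaw -2.916
```

```bash

python3 -m handwheel '[[[0.2,0.5,0],-0.28],[[0.4,1,0],-0.57],[[0.4,1,0],-0.86],[[0.4,1,0],-1]]' >/dev/null
python3 -c "
from h import *
need(.532,.1697,.25,221.3)"

```

```text
t=2.1 p [ 0.4071 -0.1181  0.2469] ang 163.7 q [ 1.37  0.15 -1.22  2.04  0.17  1.05  1.35] F [ 0.  -1.  -0.5] M [ 0.045 -0.115  0.015] e7 -0.608 op 0.0921
NEED shift [-0.392  3.113 -0.031] yaw -1.919
```

```bash

python3 -m handwheel '[[[-0.05,0.5,0],-0.28],[[-0.1,1,0],-0.57],[[-0.1,1,0],-0.86],[[-0.1,1,0],-1]]' >/dev/null
python3 -c "
from h import *
need(.532,.1697,.25,221.3)"

```

```text
t=2.5 p [ 0.4452 -0.0248  0.2468] ang 193.8 q [ 1.16  0.3  -1.33  2.    0.32  1.09  1.5 ] F [ 0.7 -1.3 -0.6] M [ 0.116 -0.155 -0.016] e7 -0.387 op 0.0918
NEED shift [-1.306  1.682 -0.032] yaw -0.917
```

```bash

python3 -m handwheel '[[[-0.4,0.5,0],-0.28],[[-0.75,1,0],-0.57],[[-0.75,1,0],-0.86],[[-0.75,1,0],-0.92]]' >/dev/null
python3 -c "
from h import *
need(.532,.1697,.20,221.3)"

```

```text
t=3.0 p [0.4957 0.0911 0.247 ] ang 221.3 q [ 0.8   0.49 -1.31  1.87  0.51  1.18  1.6 ] F [0.6 1.1 0.5] M [ 0.177 -0.073 -0.025] e7 -0.018 op 0.0919
NEED shift [-0.792  0.351  0.47 ] yaw -0.000
```

```bash

python3 -m handwheel '[[[-0.4,0.17,0.2],0],[[-0.79,0.35,0.47],0],[[-0.79,0.35,0.47],0],[[-0.79,0.35,0.47],0]]' >/dev/null
python3 - <<'E'
from h import *
need(.532,.1697,.056,221.3)
for n in('scene','top','wrist'):
    f=grab(n,n+'1.png');np.savez('pics/'+n+'1.npz',**f)
print(f['world_from_camera'].round(3))
E
```

```text
t=3.4 p [0.5313 0.1652 0.1987] ang 220.8 q [ 0.5   0.61 -1.16  1.8   0.61  1.15  1.42] F [ 0.1 -1.   0.5] M [ 0.116 -0.12   0.022] e7 -0.097 op 0.0918
NEED shift [-0.035  0.029  1.427] yaw -0.016
[[-0.651  0.736  0.189  0.483]
 [ 0.759  0.63   0.161  0.12 ]
 [-0.001  0.248 -0.969  0.359]
 [ 0.     0.     0.     1.   ]]
```

View pics/wrist1.png

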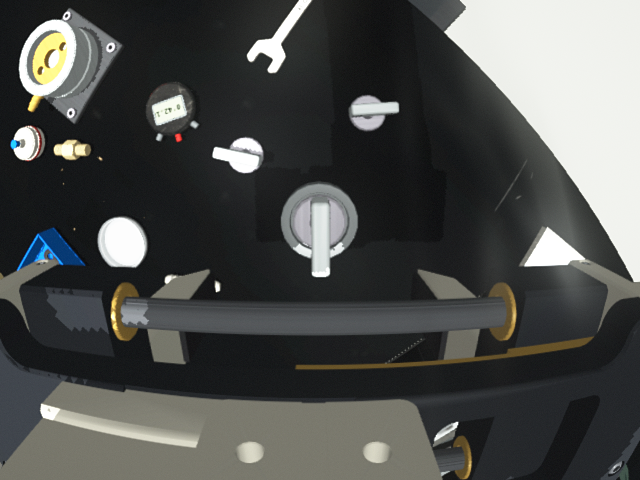

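View pics/scene1.png

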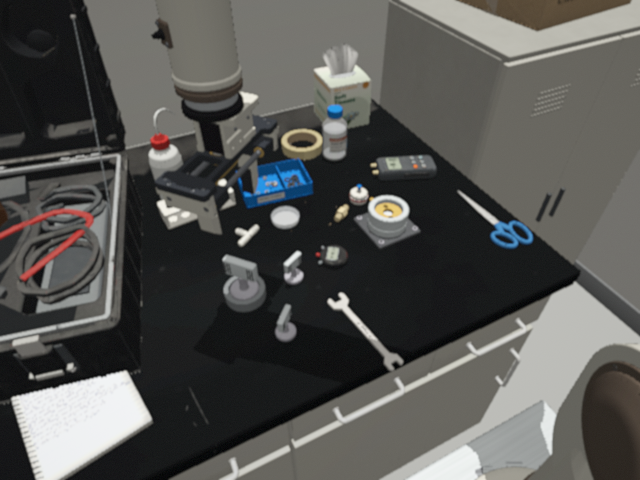

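```bash

python3 - <<'E'
from h import *
np.set_printoptions(precision=4,suppress=True)
f=np.load('pics/wrist1.npz')
im=f['pixels'].astype(int);v=im.max(2)
# bar top contour
k=np.zeros(v.shape,np.uint8);k[190:285,300:345]=255*(v[190:285,300:345]>200)
for c in cv2.findContours(k,0,1)[0]:
    if cv2.contourArea(c)>30: print(cv2.contourArea(c),cv2.minAreaRect(c),cv2.boxPoints(cv2.minAreaRect(c)).tolist())
print('pred',fray_inv(f,[[.532,.1697,.09],[.532,.1697,.022],[.5313,.1652,.1987]]))
print(onz(f,[[319.5,222]],.022,True))
g=np.load('pics/scene1.npz')
T=np.linalg.inv(g['world_from_camera']);F=240/np.tan(np.radians(55.852/2))
for P in([.532,.1697,.022],[.5313,.1652,.1987]):
    p=T[:3,:3]@P+T[:3,3];print(p[:2]/p[2]*F+[325,242])
E
```

```text
74.0 ((304.6907653808594, 251.19589233398438), (13.605639457702637, 7.513561248779297), 23.96249008178711) [[296.948486328125, 251.86598205566406], [300.00006103515625, 245.00001525878906], [312.43304443359375, 250.5258026123047], [309.3814697265625, 257.39178466796875]]
80.0 ((335.95123291015625, 249.93907165527344), (7.027819633483887, 16.86676788330078), 51.34019470214844) [[327.1707458496094, 252.46347045898438], [340.3414611816406, 241.9268798828125], [344.7317199707031, 247.4146728515625], [331.5610046386719, 257.9512634277344]]
1001.0 ((320.5, 240.0), (72.0, 17.0), 90.0) [[312.0, 204.0], [329.0, 204.0], [329.0, 276.0], [312.0, 276.0]]
pred [[321.6179 238.9512]
 [320.0416 220.4776]
 [320.2348 290.484 ]]
[[0.5334 0.1703 0.022 ]]
[243.8639 288.6961]
[232.2558 211.632 ]
```

```bash

python3 -c "
from h import *
need(.5323,.170,.056,221.3)"
python3 -m handwheel '[[[0,0,0.4],0],[[0,0,0.8],0],[[0,0,0.8],0],[[0,0,0.8],0]]' >/dev/null
python3 -c "
from h import *
need(.5323,.170,.056,221.3)"
```

```text
t=3.5 p [0.5327 0.1623 0.2001] ang 220.5 q [ 0.51  0.61 -1.16  1.8   0.61  1.15  1.42] F [-0.4 -0.2  0.1] M [ 0.108 -0.106  0.034] e7 0.002 op 0.0918
NEED shift [-0.046  0.061  1.441] yaw -0.025
t=3.9 p [0.5326 0.1631 0.1206] ang 220.6 q [ 0.44  0.7  -1.07  1.86  0.72  1.03  1.35] F [ 0.2 -0.1  0.4] M [ 0.109 -0.09   0.05 ] e7 -0.046 op 0.0917
NEED shift [-0.042  0.055  0.646] yaw -0.024
```

```bash

python3 -m handwheel '[[[-0.04,0.06,0],-0.025],[[-0.04,0.06,0.3],-0.025],[[-0.04,0.06,0.64],-0.025],[[-0.04,0.06,0.64],-0.025],[[-0.04,0.06,0.64],-0.025]]' >/dev/null
python3 - <<'E'
from h import *
need(.5323,.170,.056,221.3)
f=grab('wrist','wrist2.png');np.savez('pics/wrist2.npz',**f)
E
```

```text
t=4.4 p [0.5322 0.1726 0.0575] ang 221.5 q [ 0.37  0.78 -0.98  1.89  0.81  0.94  1.28] F [ 0.4  0.1 -0.1] M [ 0.16  -0.115  0.007] e7 -0.039 op 0.0917
NEED shift [ 0.016 -0.02   0.015] yaw 0.006
```

View pics/wrist2.png

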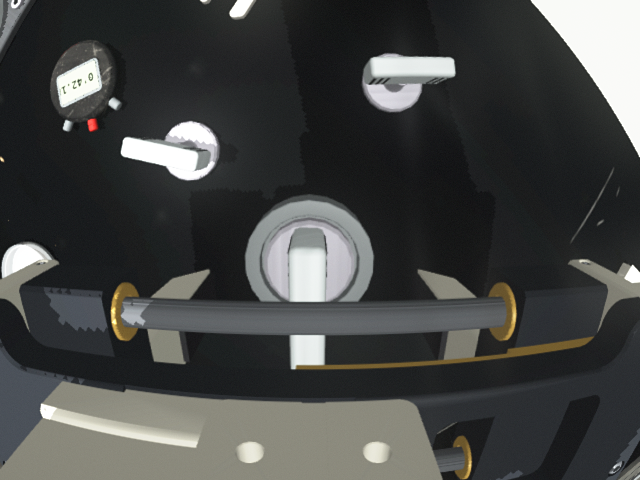

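```bash

python3 -m handwheel '[[[0.01,-0.02,0.01],0],[[0.01,-0.02,0.01],0]]' >/dev/null
python3 -m handwheel '[[[0,0,0],0],[[0,0,0],0],[[0,0,0],0],[[0,0,0],0],[[0,0,0],0],[[0,0,0],0]]' -1
python3 -c "
from h import *
need(.5323,.170,.056,221.3)"
```

```text
clock: 5.25
tool_pos: [0.532, 0.1695, 0.0547]
tcp_rot: [-0.354, 0.935, 0.0, -0.0]
contact_force: [-0.1, 0.7, -0.3]
opening: 0.048
t=5.2 p [0.532  0.1695 0.0547] ang 221.5 q [ 0.37  0.78 -0.98  1.89  0.82  0.93  1.28] F [-0.1  0.7 -0.3] M [ 0.165 -0.086  0.017] e7 0.000 op 0.0480
NEED shift [-0.005  0.001 -0.013] yaw 0.006
```

```bash

python3 -m handwheel '[[[0,0,0],0],[[0,0,0],0],[[0,0,0],0],[[0,0,0],0],[[0,0,0],0],[[0,0,0],0]]' 
python3 -c "
from h import *
need(.5323,.170,.056,221.3)"
```

```text
clock: 5.85
tool_pos: [0.5321, 0.1695, 0.0547]
tcp_rot: [-0.354, 0.935, -0.0, 0.0]
contact_force: [1.2, 0.7, -0.6]
opening: 0.0138
t=5.8 p [0.5321 0.1695 0.0547] ang 221.5 q [ 0.37  0.78 -0.98  1.89  0.82  0.93  1.28] F [ 1.2  0.7 -0.6] M [ 0.194 -0.151  0.009] e7 -0.001 op 0.0138
NEED shift [-0.005  0.002 -0.013] yaw 0.005
```

```bash

python3 -m handwheel '[[[0,0,-0.2],0],[[0,0,-0.6],0],[[0,0,-1],0],[[0,0,-1],0],[[0,0,-1],0]]' 
python3 - <<'E'
from h import *
need(.5732,-.151,.155,164.1)
for n in('scene','wrist'):
    f=grab(n,n+'3.png');np.savez('pics/'+n+'3.npz',**f)
E
```

```text
clock: 6.35
tool_pos: [0.5325, 0.1692, 0.1552]
tcp_rot: [-0.354, 0.935, -0.0, 0.001]
contact_force: [-1.0, -0.4, -2.5]
opening: 0.0139
t=6.3 p [0.5325 0.1692 0.1552] ang 221.4 q [ 0.46  0.66 -1.11  1.84  0.67  1.08  1.38] F [-1.  -0.4 -2.5] M [ 0.104 -0.078  0.005] e7 0.042 op 0.0139
NEED shift [ 1.814e+00 -2.670e+00  2.000e-03] yaw 1.911
```

View pics/wrist3.png

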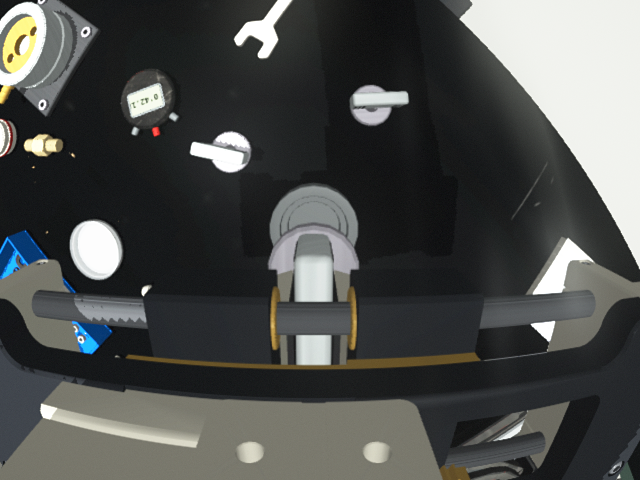

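View pics/scene3.png

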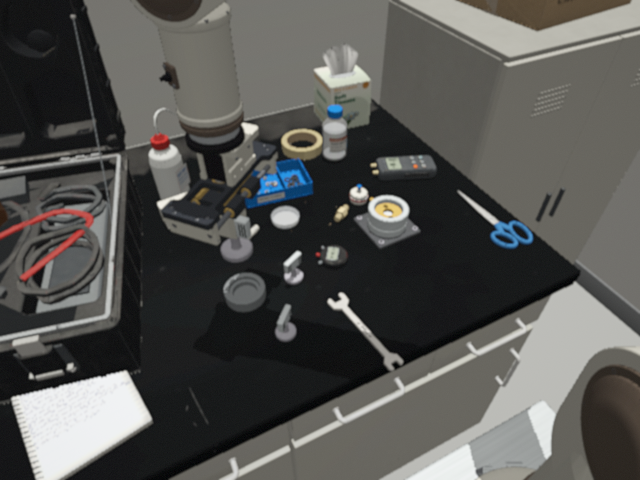

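```bash

python3 - <<'E'
from h import *
np.set_printoptions(precision=4,suppress=True)
f=np.load('pics/wrist3.npz');im=cv2.cvtColor(f['pixels'],cv2.COLOR_RGB2BGR)
cv2.imwrite('pics/c3.png',cv2.resize(im[170:290,240:390],(750,600),interpolation=cv2.INTER_CUBIC))
E
```

```text
(no output)
```

View pics/c3.png

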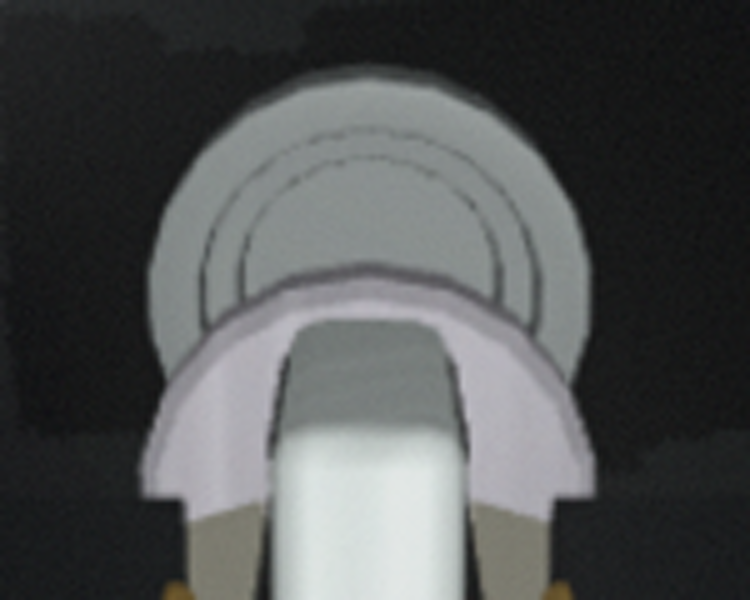

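```bash

python3 - <<'E'
from h import *
np.set_printoptions(precision=4,suppress=True)
f=np.load('pics/wrist3.npz')
p=np.array([.5325,.1692,.1552]);a=np.radians(221.4);X=np.array([np.cos(a),np.sin(a),0]);Y=np.array([np.sin(a),-np.cos(a),0])
for uv,dz,n in(((314,226.6),-.0307,'toprim'),((314,223.2),-.0407,'botrim'),((314,256),.0353,'bar end top'),((314,234),-.0007,'bar end bot'),((268.2,266),-.0307,'L'),((359,266),-.0307,'R'),((295.,257),.0353,'barL'),((332.5,257),.0353,'barR')):
    q=onz(f,[uv],p[2]+dz,True)[0]-p;print(n,q@X,q@Y)
E
```

```text
toprim 0.024295656131428825 -0.00016304989757884146
botrim 0.023957243309007205 -0.00014241477670364104
bar end top 0.028700677677434748 -0.0003002961421734837
bar end bot 0.02769415458010963 -0.00022677957371064516
L 0.002583484156330463 -0.024814857310448073
R 0.0025970049275692983 0.024104258798633288
barL 0.02833043770721299 -0.006881331330635857
barR 0.028334052454709196 0.00610929233133215
```

```bash

python3 -m handwheel '[[[0.3,-0.4,0],0.28],[[0.65,-0.96,0],0.56],[[0.65,-0.96,0],0.84],[[0.65,-0.96,0],0.95]]' >/dev/null
python3 -c "
from h import *
need(.5723,-.1508,.155,164.1)"
```

```text
t=6.8 p [0.5464 0.0491 0.1525] ang 192.3 q [ 0.62  0.59 -1.01  1.86  0.58  1.03  1.16] F [ 0.3 -0.2 -1. ] M [ 0.128 -0.142 -0.003] e7 0.265 op 0.0137
NEED shift [ 0.172 -2.008 -0.025] yaw 0.939
```

```bash

python3 -m handwheel '[[[0.05,-0.4,0],0.28],[[0.1,-0.9,-0.02],0.56],[[0.1,-0.9,-0.02],0.84],[[0.1,-0.9,-0.02],0.94]]' >/dev/null
python3 -c "
from h import *
need(.5723,-.1508,.155,164.1)"
```

```text
t=7.2 p [ 0.5562 -0.0384  0.1548] ang 164.2 q [ 0.7   0.55 -0.89  1.84  0.5   1.    0.89] F [-0.9 -0.  -2.8] M [ 0.151 -0.145 -0.033] e7 -0.070 op 0.0143
NEED shift [-0.461 -1.038 -0.002] yaw 0.004
```

```bash

python3 -m handwheel '[[[-0.2,-0.4,0],0],[[-0.42,-0.9,0],0],[[-0.42,-0.9,0],0]]' >/dev/null
python3 - <<'E'
from h import *
need(.5723,-.1508,.105,164.1)
for n in('scene','wrist','top'):
    f=grab(n,n+'4.png');np.savez('pics/'+n+'4.npz',**f)
need(.5723,-.1508,.105,164.1)
E
```

```text
t=7.5 p [ 0.5731 -0.1427  0.1541] ang 164.2 q [ 0.83  0.6  -0.86  1.76  0.53  1.04  1.07] F [-0.4 -0.9 -1.6] M [-0.009 -0.099  0.013] e7 0.594 op 0.0137
NEED shift [-0.014 -0.081  0.491] yaw 0.003
t=7.7 p [ 0.573  -0.1335  0.155 ] ang 164.7 q [ 0.83  0.6  -0.87  1.76  0.52  1.04  1.07] F [-0.5  1.  -1.4] M [ 0.127 -0.191 -0.014] e7 0.051 op 0.0137
NEED shift [-0.039 -0.168  0.5  ] yaw 0.019
```

View pics/wrist4.png

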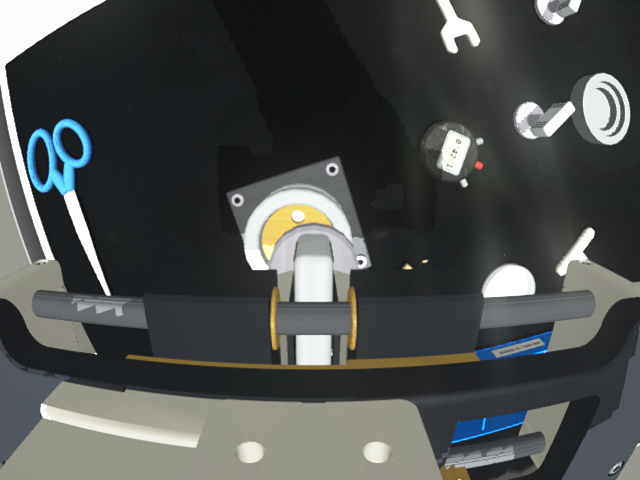

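View pics/scene4.png

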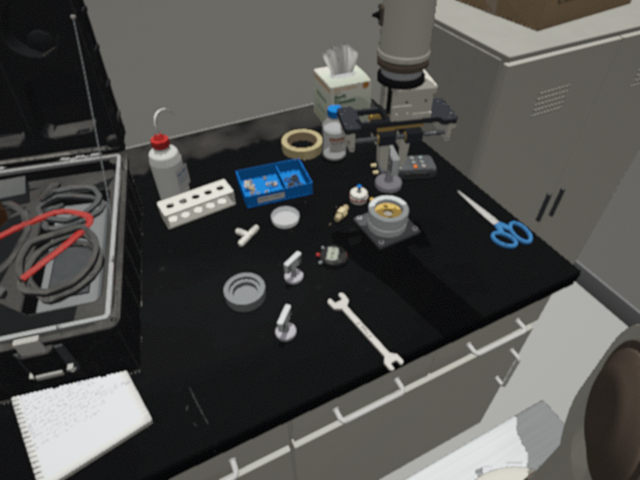

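```bash

python3 - <<'E'
from h import *
np.set_printoptions(precision=4,suppress=True)
f=np.load('pics/wrist4.npz');im=cv2.cvtColor(f['pixels'],cv2.COLOR_RGB2BGR)
cv2.imwrite('pics/c4.png',cv2.resize(im[150:280,225:380],(800,671),interpolation=cv2.INTER_CUBIC)[:600])
print('hole',onz(f,[[298,215.5]],.041,True))
s=onz(f,[[237.5,200.5],[332.5,169],[361.5,261]],.012,True);print(s,(s[0]+s[2])/2, np.linalg.norm(s[0]-s[2]))
need(.5723,-.1508,.105,164.1)
E
```

```text
hole [[ 0.5573 -0.147   0.041 ]]
[[ 0.5361 -0.1947  0.012 ]
 [ 0.5329 -0.1122  0.012 ]
 [ 0.6149 -0.1086  0.012 ]] [ 0.5755 -0.1516  0.012 ] 0.11670202838603189
t=7.7 p [ 0.573  -0.1335  0.155 ] ang 164.7 q [ 0.83  0.6  -0.87  1.76  0.52  1.04  1.07] F [-0.5  1.  -1.4] M [ 0.127 -0.191 -0.014] e7 0.051 op 0.0137
NEED shift [-0.039 -0.168  0.5  ] yaw 0.019
```

View pics/c4.png

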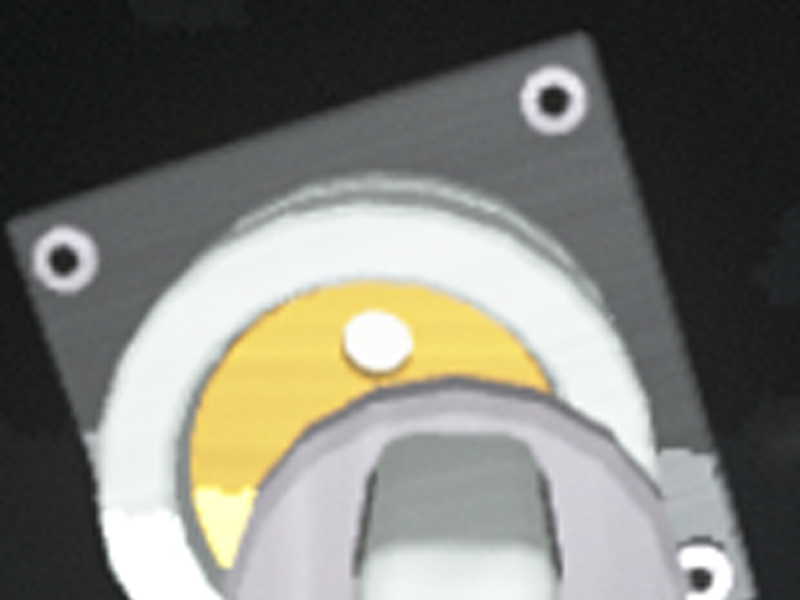

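```bash

python3 -c "
from h import *
need(.5737,-.1508,.110,164.1)"
python3 -m handwheel '[[[-0.05,-0.17,0],0.02],[[-0.05,-0.17,0.2],0.02],[[-0.05,-0.17,0.45],0.02],[[-0.05,-0.17,0.45],0.02],[[-0.05,-0.17,0.45],0.02],[[-0.05,-0.17,0.45],0.02]]' >/dev/null
python3 - <<'E'
from h import *
need(.5737,-.1508,.110,164.1)
f=grab('wrist','wrist5.png');np.savez('pics/wrist5.npz',**f)
im=cv2.cvtColor(f['pixels'],cv2.COLOR_RGB2BGR)
cv2.imwrite('pics/c5.png',cv2.resize(im[150:290,215:405],(800,590),interpolation=cv2.INTER_CUBIC))
E
```

```text
t=7.7 p [ 0.573  -0.1335  0.155 ] ang 164.7 q [ 0.83  0.6  -0.87  1.76  0.52  1.04  1.07] F [-0.5  1.  -1.4] M [ 0.127 -0.191 -0.014] e7 0.051 op 0.0137
NEED shift [-0.052 -0.165  0.45 ] yaw 0.019
t=8.3 p [ 0.5755 -0.1504  0.1129] ang 164.2 q [ 0.82  0.65 -0.83  1.78  0.57  0.97  1.05] F [-0.  -0.7 -2.5] M [ 0.057 -0.149 -0.01 ] e7 0.004 op 0.0139
NEED shift [ 0.016 -0.009  0.029] yaw 0.004
```

View pics/c5.png

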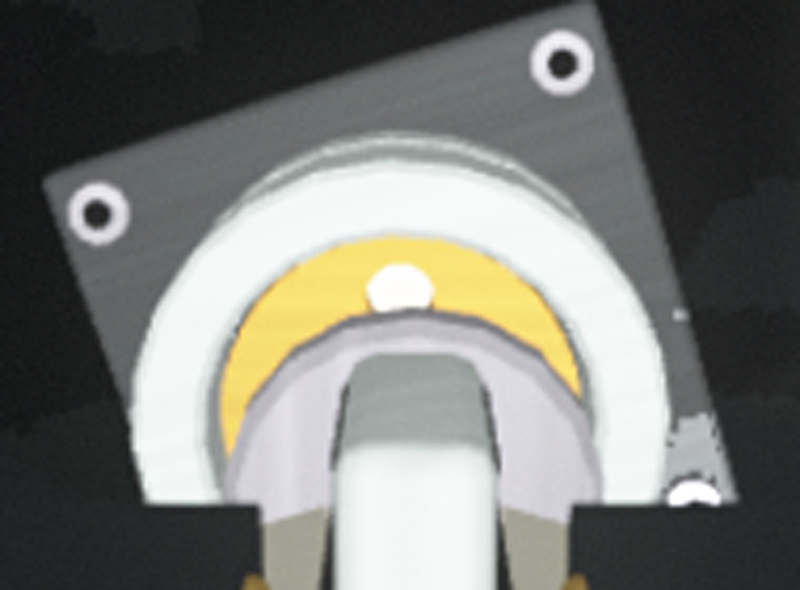

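```bash

python3 - <<'E'
from h import *
f=np.load('pics/wrist5.npz')
s,p,a=st();a=np.radians(a);X=np.array([np.cos(a),np.sin(a),0]);Y=np.array([np.sin(a),-np.cos(a),0])
k=800/190
for c,z,n in(((400,263),.041,'hole far edge'),((367,288),.041,'holeL'),((434,288),.041,'holeR'),((133,420),.052,'rimL'),((667,420),.052,'rimR'),((400,157),.052,'rimfar'),((400,233),.052,'borefar'),((204,420),.052,'boreL?'),((415,310),p[2]-.0407,'headbot'),((415,328),p[2]-.0307,'headtop'),((228,490),p[2]-.0307,'L'),((603,490),p[2]-.0307,'R')):
    q=onz(f,[[c[0]/k+215-.4,c[1]/k+150-.4]],z,True)[0]
    print(n,q.round(4),'tool xy mm',((q-p)@X*1e3).round(2),((q-p)@Y*1e3).round(2))
E
```

```text
hole far edge [ 0.553  -0.1461  0.041 ] tool xy mm 22.99 -1.82
holeL [ 0.5553 -0.152   0.041 ] tool xy mm 19.16 -6.8
holeR [ 0.5581 -0.1423  0.041 ] tool xy mm 19.15 3.29
rimL [ 0.5628 -0.19    0.052 ] tool xy mm 1.6 -41.33
rimR [ 0.5843 -0.114   0.052 ] tool xy mm 1.61 37.67
rimfar [ 0.5364 -0.1413  0.052 ] tool xy mm 40.29 -1.69
borefar [ 0.5468 -0.1443  0.052 ] tool xy mm 29.39 -1.71
boreL? [ 0.5657 -0.1797  0.052 ] tool xy mm 1.64 -30.67
headbot [ 0.554  -0.1441  0.0724] tool xy mm 22.59 0.42
headtop [ 0.5541 -0.1441  0.0824] tool xy mm 22.48 0.41
L [ 0.568  -0.1731  0.0824] tool xy mm 1.15 -23.63
R [ 0.5812 -0.1267  0.0824] tool xy mm 1.14 24.59
```

```bash

python3 -m handwheel '[[[0.024,-0.02,0],0],[[0.024,-0.02,0.05],0],[[0.024,-0.02,0.1],0],[[0.024,-0.02,0.1],0],[[0.024,-0.02,0.1],0],[[0.024,-0.02,0.1],0]]' >/dev/null
python3 - <<'E'
from h import *
need(.5737,-.1508,.110,164.1)
f=grab('wrist','wrist6.png');np.savez('pics/wrist6.npz',**f)
im=cv2.cvtColor(f['pixels'],cv2.COLOR_RGB2BGR)
cv2.imwrite('pics/c6.png',cv2.resize(im[150:290,215:405],(800,590),interpolation=cv2.INTER_CUBIC))
need(.5737,-.1508,.110,164.1)
E
```

```text
t=8.9 p [ 0.5718 -0.1522  0.1017] ang 164.2 q [ 0.82  0.66 -0.82  1.79  0.59  0.95  1.04] F [-0.1  0.3 -2.3] M [ 0.086 -0.191 -0.051] e7 -0.000 op 0.0136
NEED shift [-0.014  0.019 -0.083] yaw 0.002
t=9.0 p [ 0.5719 -0.1522  0.1018] ang 164.2 q [ 0.82  0.66 -0.82  1.79  0.59  0.95  1.04] F [ 0.1 -0.9 -1.1] M [ 0.061 -0.151  0.022] e7 -0.000 op 0.0136
NEED shift [-0.014  0.019 -0.082] yaw 0.002
```

View pics/c6.png

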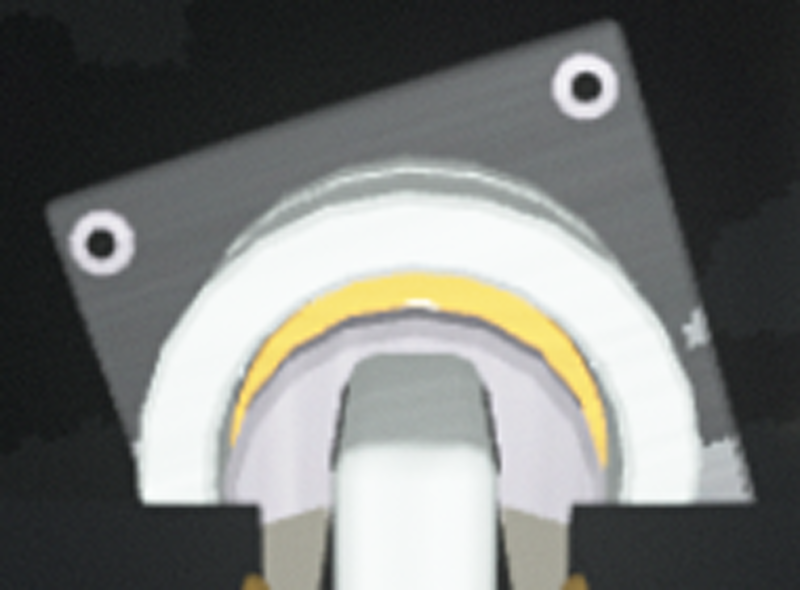

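```bash

python3 - <<'E'
from h import *
f=np.load('pics/wrist6.npz')
s,p,a=st();a=np.radians(a);X=np.array([np.cos(a),np.sin(a),0]);Y=np.array([np.sin(a),-np.cos(a),0])
k=800/190
for c,z,n in(((420,298),.041,'hole far edge'),((138,450),.052,'rimL'),((700,450),.052,'rimR'),((418,192),.052,'rimfar'),((418,270),.052,'borefar'),((416,310),p[2]-.0407,'headbot'),((416,325),p[2]-.0307,'headtop'),((228,490),p[2]-.0307,'L'),((603,490),p[2]-.0307,'R')):
    q=onz(f,[[c[0]/k+215-.4,c[1]/k+150-.4]],z,True)[0]
    print(n,q.round(4),'tool xy mm',((q-p)@X*1e3).round(2),((q-p)@Y*1e3).round(2))
E
```

```text
hole far edge [ 0.553  -0.1459  0.041 ] tool xy mm 19.91 0.95
rimL [ 0.5608 -0.1896  0.052 ] tool xy mm 0.41 -38.92
rimR [ 0.5826 -0.1131  0.052 ] tool xy mm 0.36 40.53
rimfar [ 0.5367 -0.1416  0.052 ] tool xy mm 36.78 0.64
borefar [ 0.5469 -0.1445  0.052 ] tool xy mm 26.08 0.64
headbot [ 0.5503 -0.1457  0.0611] tool xy mm 22.5 0.36
headtop [ 0.5501 -0.1457  0.0711] tool xy mm 22.75 0.35
L [ 0.5644 -0.1749  0.0711] tool xy mm 1.05 -23.83
R [ 0.5775 -0.1285  0.0711] tool xy mm 1.02 24.4
```

```bash

python3 -m handwheel '[[[-0.008,0.005,0.05],0],[[-0.008,0.005,0.1],0],[[-0.008,0.005,0.12],0],[[-0.008,0.005,0.13],0],[[-0.008,0.005,0.14],0],[[-0.008,0.005,0.14],0]]'
python3 -m handwheel '[[[0,0,0.01],0],[[0,0,0.02],0],[[0,0,0.02],0]]'
python3 -m handwheel '[[[0,0,0.01],0],[[0,0,0.02],0],[[0,0,0.02],0]]'
```

```text
clock: 9.6
tool_pos: [0.5726, -0.152, 0.0876]
tcp_rot: [0.138, 0.99, 0.0, -0.0]
contact_force: [-0.2, 0.2, -1.3]
opening: 0.0141
clock: 9.9
tool_pos: [0.5726, -0.1521, 0.0857]
tcp_rot: [0.138, 0.99, -0.0, -0.0]
contact_force: [-0.2, -0.5, -1.1]
opening: 0.014
clock: 10.2
tool_pos: [0.5725, -0.152, 0.0836]
tcp_rot: [0.138, 0.99, 0.0, -0.0]
contact_force: [-1.0, -0.6, -1.2]
opening: 0.0138
```

```bash

python3 -m handwheel '[[[0,0,0.005],0],[[0,0,0.01],0],[[0,0,0.01],0]]'
python3 -m handwheel '[[[0,0,0.005],0],[[0,0,0.01],0],[[0,0,0.01],0]]'
```

```text
clock: 10.5
tool_pos: [0.5726, -0.1521, 0.0827]
tcp_rot: [0.138, 0.99, 0.0, -0.0]
contact_force: [-0.2, 0.2, -1.7]
opening: 0.0139
clock: 10.8
tool_pos: [0.5727, -0.152, 0.0818]
tcp_rot: [0.138, 0.99, -0.0, 0.0]
contact_force: [0.1, -0.0, -0.2]
opening: 0.0137
```

```bash

python3 -m handwheel '[[[0,0,0.005],0],[[0,0,0.005],0],[[0,0,0.005],0]]'
python3 -m handwheel '[[[0,0,0.005],0],[[0,0,0.005],0],[[0,0,0.005],0]]'
python3 - <<'E'
from h import *
need(.5737,-.1508,.110,164.1)
f=grab('wrist','wrist7.png');np.savez('pics/wrist7.npz',**f)
im=cv2.cvtColor(f['pixels'],cv2.COLOR_RGB2BGR)
cv2.imwrite('pics/c7.png',cv2.resize(im[150:290,215:405],(800,590),interpolation=cv2.INTER_CUBIC))
E
```

```text
clock: 11.1
tool_pos: [0.5727, -0.1521, 0.0814]
tcp_rot: [0.138, 0.99, -0.0, 0.0]
contact_force: [-0.1, 0.8, -0.3]
opening: 0.0138
clock: 11.4
tool_pos: [0.5728, -0.152, 0.0809]
tcp_rot: [0.138, 0.99, -0.0, 0.0]
contact_force: [-0.8, 0.1, 2.2]
opening: 0.0137
t=11.4 p [ 0.5728 -0.152   0.0809] ang 164.2 q [ 0.8   0.69 -0.8   1.8   0.61  0.92  1.02] F [-0.8  0.1  2.2] M [0.062 0.083 0.033] e7 -0.000 op 0.0137
NEED shift [-0.006  0.014 -0.291] yaw 0.002
```

View pics/c7.png

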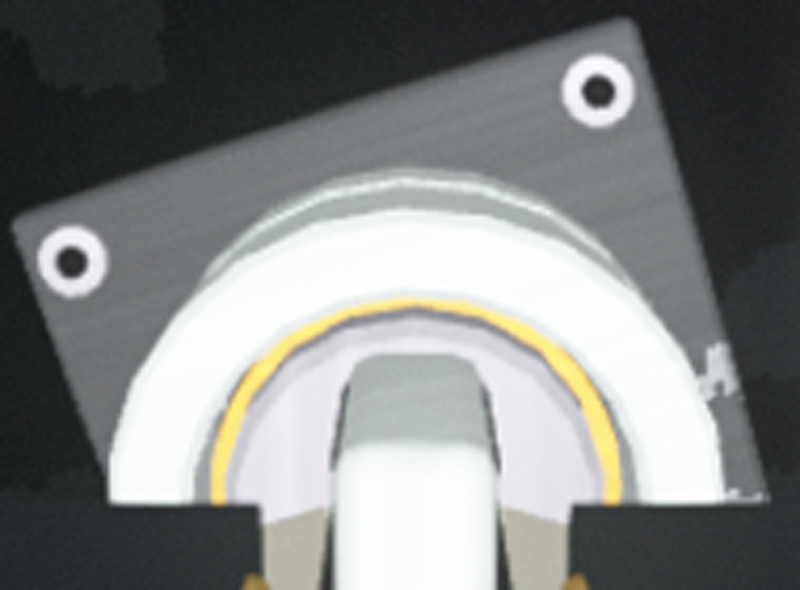

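```bash
cat > r.py <<'E'
from h import *
import sys
s,p,a=st()
print('t=%.2f z=%.4f xy %.4f %.4f ang %.2f'%(s['clock'],p[2],p[0],p[1],a),'F',s['contact_force'].round(1),'Mz %.3f'%s['moment'][2],'e7 %.3f'%s['joint_efforts'][6],'op %.4f'%s['opening'])
E
python3 -m handwheel '[[[0,0.001,0.002],0.1],[[0,0.001,0.002],0.2],[[0,0.001,0.002],0.2],[[0,0.001,0.002],0.2]]' >/dev/null; python3 r.py
python3 -m handwheel '[[[0,0.001,0.002],0.1],[[0,0.001,0.005],0.2],[[0,0.001,0.005],0.2],[[0,0.001,0.005],0.2]]' >/dev/null; python3 r.py
python3 -m handwheel '[[[0,0.001,0.003],0.1],[[0,0.001,0.005],0.2],[[0,0.001,0.005],0.2],[[0,0.001,0.005],0.2]]' >/dev/null; python3 r.py
```

```text
t=11.85 z=0.0808 xy 0.5731 -0.1520 ang 158.24 F [ 0.1 -1.4  2.7] Mz -0.024 e7 -0.012 op 0.0143
t=12.25 z=0.0803 xy 0.5732 -0.1517 ang 152.29 F [ 0.8 -0.8  2.9] Mz 0.066 e7 -0.101 op 0.0137
t=12.65 z=0.0798 xy 0.5732 -0.1517 ang 146.29 F [1.4 0.3 4.1] Mz 0.002 e7 -0.094 op 0.0138
```

```bash

python3 -m handwheel '[[[0,0.001,0.002],0.1],[[0,0.001,0.004],0.2],[[0,0.001,0.004],0.2],[[0,0.001,0.004],0.2]]' >/dev/null; python3 r.py
python3 -m handwheel '[[[0,0.001,0.002],0.1],[[0,0.001,0.002],0.1],[[0,0.001,0.002],0.1]]' >/dev/null; python3 r.py
python3 -m handwheel '[[[0,0.001,0.002],0.1],[[0,0.001,0.002],0.1],[[0,0.001,0.002],0.1]]' >/dev/null; python3 r.py
```

```text
t=13.05 z=0.0793 xy 0.5732 -0.1516 ang 140.29 F [ 2.  -0.3  4.2] Mz 0.049 e7 -0.092 op 0.0143
t=13.35 z=0.0791 xy 0.5733 -0.1515 ang 137.28 F [ 1.9 -0.2  3.6] Mz 0.034 e7 -0.097 op 0.0135
t=13.65 z=0.0789 xy 0.5732 -0.1515 ang 134.28 F [1.8 1.  3.5] Mz 0.049 e7 -0.099 op 0.0137
```

```bash

for i in 1; do :; done
python3 -m handwheel '[[[0,0,0.001],0.05],[[0,0,0.001],0.05],[[0,0,0.001],0.05]]' >/dev/null; python3 r.py
python3 -m handwheel '[[[0,0,0.001],0.05],[[0,0,0.001],0.05],[[0,0,0.001],0.05]]' >/dev/null; python3 r.py
python3 -m handwheel '[[[0,0,0.001],0.05],[[0,0,0.001],0.05],[[0,0,0.001],0.05]]' >/dev/null; python3 r.py
python3 -m handwheel '[[[0,0,0.001],0.05],[[0,0,0.001],0.05],[[0,0,0.001],0.05]]' >/dev/null; python3 r.py
```

```text
t=13.95 z=0.0787 xy 0.5733 -0.1515 ang 132.68 F [ 3.  -0.2  4.1] Mz 0.103 e7 -0.118 op 0.0141
t=14.25 z=0.0787 xy 0.5732 -0.1515 ang 131.16 F [3.7 0.2 3.6] Mz 0.065 e7 -0.111 op 0.0137
t=14.55 z=0.0786 xy 0.5732 -0.1515 ang 129.66 F [4.  1.2 4.4] Mz 0.126 e7 -0.120 op 0.0140
t=14.85 z=0.0784 xy 0.5732 -0.1515 ang 128.16 F [4.2 0.2 4.4] Mz 0.072 e7 -0.125 op 0.0140
```

```bash

python3 -m handwheel '[[[-0.004,0.005,0.001],0.05],[[-0.004,0.005,0.001],0.05],[[-0.004,0.005,0.001],0.05]]' >/dev/null; python3 r.py
python3 -m handwheel '[[[-0.001,0.001,0.001],0.05],[[-0.001,0.001,0.001],0.05],[[-0.001,0.001,0.001],0.05]]' >/dev/null; python3 r.py
python3 -m handwheel '[[[-0.001,0.001,0.001],0.05],[[-0.001,0.001,0.001],0.05],[[-0.001,0.001,0.001],0.05]]' >/dev/null; python3 r.py
```

```text
t=15.15 z=0.0782 xy 0.5734 -0.1515 ang 126.68 F [2.9 0.8 4.2] Mz 0.300 e7 -0.324 op 0.0137
t=15.45 z=0.0781 xy 0.5734 -0.1514 ang 125.18 F [3.2 1.1 4.7] Mz 0.329 e7 -0.351 op 0.0137
t=15.75 z=0.0780 xy 0.5735 -0.1515 ang 123.69 F [1.9 0.7 5.5] Mz 0.369 e7 -0.395 op 0.0142
```

```bash

python3 -m handwheel '[[[-0.001,0.001,0.001],0.04],[[-0.001,0.001,0.001],0.04],[[-0.001,0.001,0.001],0.04],[[-0.001,0.001,0.001],0.04]]' >/dev/null; python3 r.py
python3 - <<'E'
from h import *
for i in range(3):
    grab('wrist');s=manip.observe();print(s['moment'][2].round(3),s['joint_efforts'][6].round(3),s['contact_force'].round(1))
E
```

```text
t=16.15 z=0.0779 xy 0.5735 -0.1515 ang 122.50 F [1.8 0.4 5.1] Mz 0.462 e7 -0.416 op 0.0140
0.383 -0.416 [1.9 0.6 5.8]
0.388 -0.416 [2.6 0.7 6.5]
0.391 -0.416 [2.  1.  5.8]
```

```bash

python3 -m handwheel '[[[0,0,0],-0.07],[[0,0,0],-0.13],[[0,0,0],-0.13]]' >/dev/null; python3 r.py
python3 -m handwheel '[[[0,0,0],-0.07],[[0,0,0],-0.1],[[0,0,0],-0.1]]' >/dev/null; python3 r.py
```

```text
t=16.60 z=0.0779 xy 0.5735 -0.1515 ang 126.42 F [2.  0.7 5.9] Mz 0.278 e7 -0.040 op 0.0139
t=16.90 z=0.0779 xy 0.5733 -0.1517 ang 129.34 F [2.2 1.5 6.8] Mz 0.026 e7 0.128 op 0.0138
```

```bash

python3 -m handwheel '[[[0,0,-0.005],0],[[0,0,-0.01],0],[[0,0,-0.01],0]]' >/dev/null; python3 r.py
python3 -m handwheel '[[[0,0,-0.005],0],[[0,0,-0.01],0],[[0,0,-0.01],0]]' >/dev/null; python3 r.py
```

```text
t=17.20 z=0.0786 xy 0.5733 -0.1516 ang 129.33 F [2.4 1.6 3.4] Mz 0.007 e7 -0.007 op 0.0138
t=17.50 z=0.0794 xy 0.5733 -0.1516 ang 129.36 F [2.3 0.5 0.9] Mz 0.046 e7 -0.012 op 0.0140
```

```bash

python3 -m handwheel '[[[0,0,0],0.08],[[0,0,0],0.13],[[0,0,0],0.13]]' >/dev/null; python3 r.py
python3 -m handwheel '[[[0,0,0],0.04],[[0,0,0],0.04],[[0,0,0],0.04]]' >/dev/null; python3 r.py
```

```text
t=17.80 z=0.0796 xy 0.5735 -0.1515 ang 125.48 F [ 2.   0.9 -0.6] Mz 0.316 e7 -0.568 op 0.0141
t=18.10 z=0.0797 xy 0.5736 -0.1515 ang 124.29 F [1.  0.8 0. ] Mz 0.332 e7 -0.379 op 0.0140
```

```bash

python3 -m handwheel '[[[0,0,0],0.04],[[0,0,0],0.06],[[0,0,0],0.06],[[0,0,0],0.06]]' >/dev/null; python3 r.py
python3 - <<'E'
from h import *
for i in range(3):
    grab('wrist');s=manip.observe();print(s['moment'][2].round(3),s['joint_efforts'][6].round(3),s['contact_force'].round(1))
E
```

```text
t=18.50 z=0.0798 xy 0.5737 -0.1515 ang 122.48 F [ 0.4  1.3 -0.7] Mz 0.418 e7 -0.425 op 0.0138
0.372 -0.414 [ 1.   0.8 -0.8]
0.423 -0.411 [ 1.3  1.3 -0.4]
0.36 -0.41 [-0.7  2.1 -1.1]
```

```bash

python3 -m handwheel '[[[0,0,0],-0.04],[[0,0,0],-0.04],[[0,0,0],-0.04]]' >/dev/null; python3 r.py
python3 -m handwheel '[[[0,0,0],-0.04],[[0,0,0],-0.04],[[0,0,0],-0.04]]' >/dev/null; python3 r.py
python3 -m handwheel '[[[0,0,0],-0.04],[[0,0,0],-0.04],[[0,0,0],-0.04]]' >/dev/null; python3 r.py
```

```text
t=18.95 z=0.0798 xy 0.5737 -0.1516 ang 123.66 F [ 0.2  2.3 -0.6] Mz 0.328 e7 -0.346 op 0.0140
t=19.25 z=0.0798 xy 0.5737 -0.1516 ang 124.86 F [-0.6  1.5 -0.9] Mz 0.368 e7 -0.311 op 0.0137
t=19.55 z=0.0799 xy 0.5738 -0.1516 ang 126.06 F [-0.7  0.8 -1.3] Mz 0.287 e7 -0.275 op 0.0142
```

```bash

python3 -m handwheel '[[[0,0,0],-0.04],[[0,0,0],-0.04],[[0,0,0],-0.04]]' >/dev/null; python3 r.py
python3 -m handwheel '[[[0,0,0],-0.04],[[0,0,0],-0.04],[[0,0,0],-0.04]]' >/dev/null; python3 r.py
python3 -m handwheel '[[[0,0,0],-0.04],[[0,0,0],-0.04],[[0,0,0],-0.04]]' >/dev/null; python3 r.py
```

```text
t=19.85 z=0.0799 xy 0.5738 -0.1516 ang 127.25 F [-1.   2.  -0.5] Mz 0.221 e7 -0.186 op 0.0136
t=20.15 z=0.0800 xy 0.5741 -0.1522 ang 128.42 F [-0.1  0.9 -1.4] Mz 0.090 e7 -0.008 op 0.0139
t=20.45 z=0.0800 xy 0.5742 -0.1519 ang 129.64 F [ 0.4 -0.  -2.2] Mz 0.008 e7 0.027 op 0.0140
```

```bash

python3 -m handwheel '[[[0,0,0],-0.07],[[0,0,0],-0.07],[[0,0,-0.02],-0.07],[[0,0,-0.05],-0.07],[[0,0,-0.08],-0.07],[[0,0,-0.08],-0.07]]' >/dev/null; python3 r.py
python3 -m handwheel '[[[0,0,-0.3],0],[[0,0,-0.67],0],[[0,0,-0.67],0]]' >/dev/null; python3 -c "
from h import *
need(.5325,.1698,.155,221.3)"
```

```text
t=21.05 z=0.0886 xy 0.5745 -0.1517 ang 131.75 F [ 0.2  0.4 -1.5] Mz 0.020 e7 0.023 op 0.0138
t=21.4 p [ 0.5777 -0.1516  0.16  ] ang 131.8 q [ 0.76  0.55 -0.73  1.75  0.43  1.    0.6 ] F [-0.1  0.4 -1.5] M [ 0.049 -0.29  -0.018] e7 0.252 op 0.0139
NEED shift [2.699 1.804 0.05 ] yaw -2.984
```

```bash

python3 -m handwheel '[[[0.4,0.3,0],0],[[0.9,0.6,0.03],0],[[0.9,0.6,0.03],0]]' >/dev/null
python3 -m handwheel '[[[0.4,0.3,0],0],[[0.9,0.6,0.02],0],[[0.9,0.6,0.02],0]]' >/dev/null
python3 -c "
from h import *
need(.5325,.1698,.155,131.8)"
```

```text
t=21.9 p [0.5415 0.0707 0.1502] ang 132.3 q [ 0.44  0.49 -0.78  1.87  0.42  0.95  0.2 ] F [-0.8 -0.6 -1. ] M [ 0.057 -0.157  0.028] e7 -0.508 op 0.0142
NEED shift [ 0.793  0.6   -0.048] yaw 0.017
```

```bash
python3 - <<'E'
from h import *
f=grab('top','top8.png')
im=cv2.cvtColor(f['pixels'],cv2.COLOR_RGB2BGR)
cv2.imwrite('pics/c8.png',cv2.resize(im[165:265,355:455],(600,600),interpolation=cv2.INTER_CUBIC))
need(.5325,.1698,.155,131.8)
E
```

```text
t=22.0 p [0.5419 0.069  0.1501] ang 132.3 q [ 0.44  0.49 -0.78  1.87  0.42  0.95  0.21] F [-0.2  0.9 -0.8] M [ 0.122 -0.143  0.041] e7 -0.161 op 0.0140
NEED shift [ 0.809  0.608 -0.049] yaw 0.016
```

View pics/c8.png

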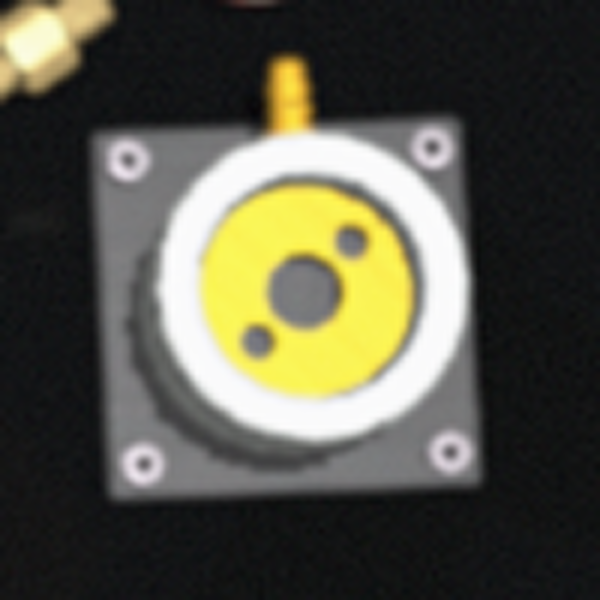

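```bash

python3 -m handwheel '[[[0.4,0.3,0],0],[[0.81,0.61,0.0],0],[[0.81,0.61,0.15],0],[[0.81,0.61,0.3],0],[[0.81,0.61,0.3],0],[[0.81,0.61,0.3],0],[[0.81,0.61,0.3],0]]' >/dev/null
python3 - <<'E'
from h import *
f=grab('wrist','wrist9.png');np.savez('pics/wrist9.npz',**f)
im=cv2.cvtColor(f['pixels'],cv2.COLOR_RGB2BGR)
cv2.imwrite('pics/c9.png',cv2.resize(im[150:290,215:405],(800,590),interpolation=cv2.INTER_CUBIC))
need(.5325,.1698,.12,131.8)
E
```

```text
t=22.8 p [0.5359 0.1624 0.1203] ang 131.6 q [ 0.24  0.56 -0.76  1.86  0.48  0.91 -0.01] F [-0.3 -0.  -1.9] M [ 0.025 -0.168 -0.004] e7 0.007 op 0.0135
NEED shift [0.079 0.024 0.003] yaw -0.006
```

View pics/c9.png

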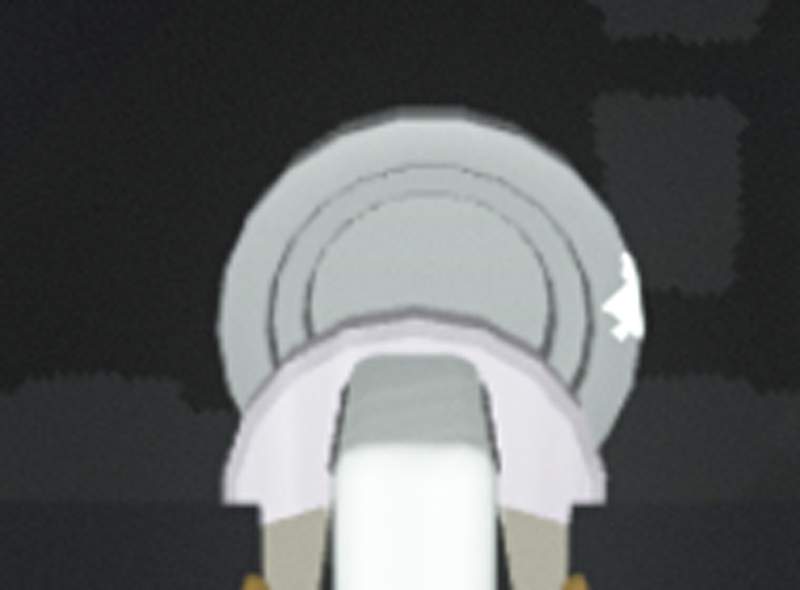

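```bash

python3 - <<'E'
from h import *
f=np.load('pics/wrist9.npz')
s,p,a=st();a=np.radians(a);X=np.array([np.cos(a),np.sin(a),0]);Y=np.array([np.sin(a),-np.cos(a),0])
k=800/190
for c,z,n in(((430,118),.022,'rest near'),((218,315),.022,'restL'),((643,315),.022,'restR'),((430,164),.022,'pocket near'),((270,315),.022,'pocketL'),((592,315),.022,'pocketR'),((416,308),p[2]-.0407,'headbot'),((416,325),p[2]-.0307,'headtop'),((226,490),p[2]-.0307,'L'),((604,490),p[2]-.0307,'R')):
    q=onz(f,[[c[0]/k+215-.4,c[1]/k+150-.4]],z,True)[0]
    print(n,q.round(4),'tool xy mm',((q-p)@X*1e3).round(2),((q-p)@Y*1e3).round(2))
E
```

```text
rest near [0.5099 0.196  0.022 ] tool xy mm 42.42 2.92
restL [0.5052 0.1474 0.022 ] tool xy mm 9.28 -32.9
restR [0.559  0.1952 0.022 ] tool xy mm 9.25 39.07
pocket near [0.515  0.1903 0.022 ] tool xy mm 34.77 2.93
pocketL [0.5118 0.1533 0.022 ] tool xy mm 9.25 -24.04
pocketR [0.5525 0.1894 0.022 ] tool xy mm 9.23 30.35
headbot [0.5212 0.1798 0.0796] tool xy mm 22.82 0.58
headtop [0.5212 0.1798 0.0896] tool xy mm 22.81 0.58
L [0.5174 0.1473 0.0896] tool xy mm 1.13 -23.86
R [0.5537 0.1796 0.0896] tool xy mm 1.1 24.73
```

```bash

python3 -m handwheel '[[[0.09,0.026,0],0],[[0.09,0.026,0.15],0],[[0.09,0.026,0.35],0],[[0.09,0.026,0.35],0],[[0.09,0.026,0.35],0],[[0.09,0.026,0.35],0]]' >/dev/null
python3 - <<'E'
from h import *
f=grab('wrist','wrist10.png');np.savez('pics/wrist10.npz',**f)
im=cv2.cvtColor(f['pixels'],cv2.COLOR_RGB2BGR)
cv2.imwrite('pics/c10.png',cv2.resize(im[150:290,215:405],(800,590),interpolation=cv2.INTER_CUBIC))
need(.5325,.1698,.055,131.8)
E
```

```text
t=23.4 p [0.5317 0.1725 0.0856] ang 131.8 q [ 0.2   0.6  -0.72  1.88  0.52  0.85 -0.07] F [ 0.5 -0.7 -1.1] M [ 0.044 -0.132  0.025] e7 0.002 op 0.0139
NEED shift [-0.026 -0.012  0.306] yaw -0.001
```

View pics/c10.png

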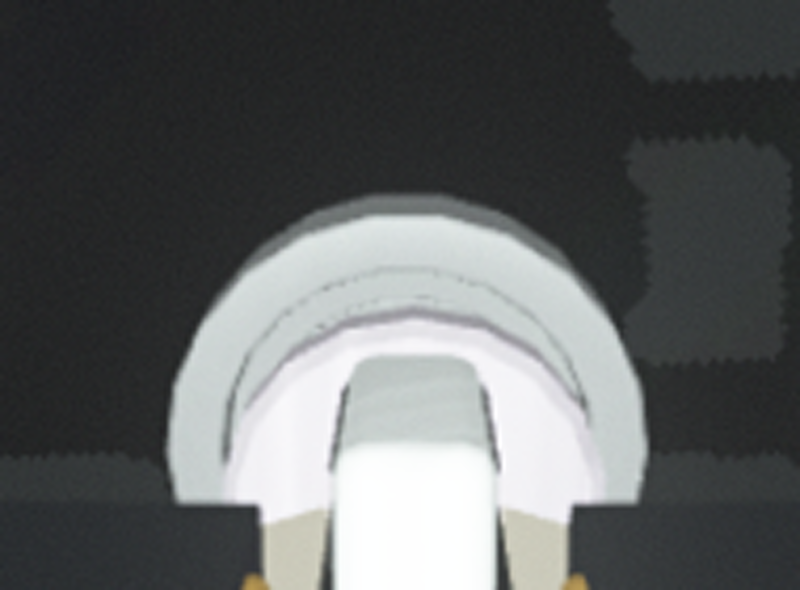

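```bash

python3 - <<'E'
from h import *
f=np.load('pics/wrist10.npz')
s,p,a=st();a=np.radians(a);X=np.array([np.cos(a),np.sin(a),0]);Y=np.array([np.sin(a),-np.cos(a),0])
k=800/190
for c,z,n in(((408,214),.022,'rest near'),((168,445),.022,'restL'),((647,445),.022,'restR'),((408,267),.022,'pocket near'),((416,308),p[2]-.0407,'headbot'),((416,325),p[2]-.0307,'headtop'),((226,490),p[2]-.0307,'L'),((604,490),p[2]-.0307,'R')):
    q=onz(f,[[c[0]/k+215-.4,c[1]/k+150-.4]],z,True)[0]
    print(n,q.round(4),'tool xy mm',((q-p)@X*1e3).round(2),((q-p)@Y*1e3).round(2))
E
```

```text
rest near [0.51   0.1962 0.022 ] tool xy mm 32.11 -0.33
restL [0.5063 0.1463 0.022 ] tool xy mm -2.63 -36.4
restR [0.5599 0.1941 0.022 ] tool xy mm -2.65 35.45
pocket near [0.5152 0.1904 0.022 ] tool xy mm 24.35 -0.34
headbot [0.5168 0.1903 0.0449] tool xy mm 23.21 0.78
headtop [0.5168 0.1903 0.0549] tool xy mm 23.19 0.77
L [0.513  0.1579 0.0549] tool xy mm 1.5 -23.66
R [0.5493 0.1902 0.0549] tool xy mm 1.48 24.94
```

```bash

python3 -m handwheel '[[[-0.016,-0.011,0],0],[[-0.016,-0.011,0],0],[[-0.016,-0.011,0.1],0],[[-0.016,-0.011,0.2],0],[[-0.016,-0.011,0.25],0],[[-0.016,-0.011,0.28],0],[[-0.016,-0.011,0.29],0],[[-0.016,-0.011,0.29],0]]' >/dev/null; python3 r.py
python3 -m handwheel '[[[0,0,0.01],0],[[0,0,0.01],0],[[0,0,0.01],0]]' >/dev/null; python3 r.py
```

```text
t=24.20 z=0.0558 xy 0.5313 0.1703 ang 131.77 F [ 0.9  0.4 -1.2] Mz -0.017 e7 -0.014 op 0.0140
t=24.50 z=0.0551 xy 0.5315 0.1702 ang 131.76 F [ 0.5 -0.3 -1.5] Mz -0.042 e7 -0.001 op 0.0140
```

```bash

python3 -m handwheel '[[[0,0,0.005],0],[[0,0,0.005],0],[[0,0,0.005],0]]' >/dev/null; python3 r.py
python3 -m handwheel '[[[0,0,0.005],0],[[0,0,0.005],0],[[0,0,0.005],0]]' >/dev/null; python3 r.py
```

```text
t=24.80 z=0.0547 xy 0.5316 0.1702 ang 131.76 F [-0.4 -0.7  1.4] Mz -0.045 e7 -0.003 op 0.0139
t=25.10 z=0.0547 xy 0.5316 0.1702 ang 131.76 F [-2.3 -0.2  5.7] Mz -0.021 e7 -0.003 op 0.0139
```

```bash

python3 -m handwheel '[[[0,0,-0.006],0],[[0,0,-0.006],0]]' >/dev/null; python3 r.py
python3 -m handwheel '[[[0,0,0],0],[[0,0,0],0],[[0,0,0],0],[[0,0,0],0],[[0,0,0],0],[[0,0,0],0],[[0,0,0],0],[[0,0,0],0],[[0,0,0],0],[[0,0,0],0]]' 1 >/dev/null; python3 r.py
```

```text
t=25.30 z=0.0547 xy 0.5315 0.1702 ang 131.76 F [-1.2 -1.4  2.4] Mz 0.003 e7 0.001 op 0.0137
t=26.30 z=0.0545 xy 0.5314 0.1702 ang 131.76 F [ 0.7 -0.3 -0.2] Mz -0.023 e7 0.001 op 0.0886
```

```bash

python3 -m handwheel '[[[0,0,-0.15],0],[[0,0,-0.4],0],[[0,0,-0.8],0],[[0,0,-1],0],[[0,0,-1],0]]' >/dev/null; python3 r.py
python3 -m handwheel '[[[-0.4,0.2,-0.3],0],[[-0.8,0.6,-0.6],0],[[-1,1,-0.6],0],[[-1,1,-0.6],0],[[-1,1,-0.6],0]]' >/dev/null; python3 r.py
python3 - <<'E'
from h import *
for n in('scene','top'):
    f=grab(n,n+'11.png')
im=cv2.cvtColor(f['pixels'],cv2.COLOR_RGB2BGR)
cv2.imwrite('pics/c11.png',np.hstack([cv2.resize(im[200:280,160:240],(400,400),interpolation=cv2.INTER_CUBIC),cv2.resize(im[165:265,355:455],(400,400),interpolation=cv2.INTER_CUBIC)]))
E
```

```text
t=26.80 z=0.1590 xy 0.5338 0.1715 ang 131.77 F [-0.3  0.3 -0. ] Mz -0.003 e7 0.187 op 0.0923
t=27.30 z=0.2139 xy 0.6737 0.1623 ang 131.70 F [-0.7  0.7  0.3] Mz 0.022 e7 0.050 op 0.0915
```

View pics/c11.png

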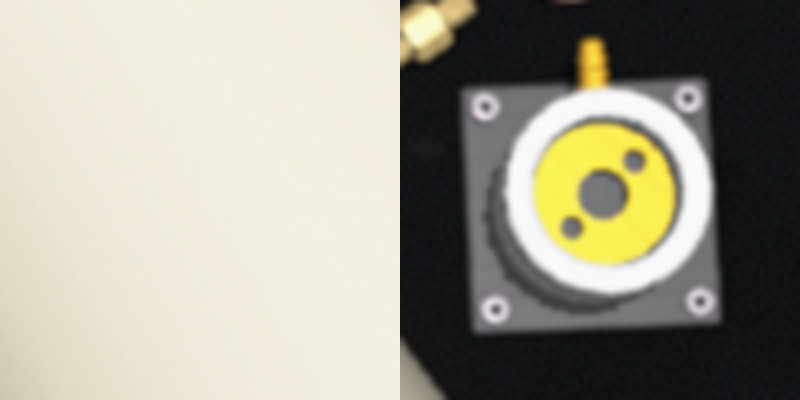

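View pics/scene11.png

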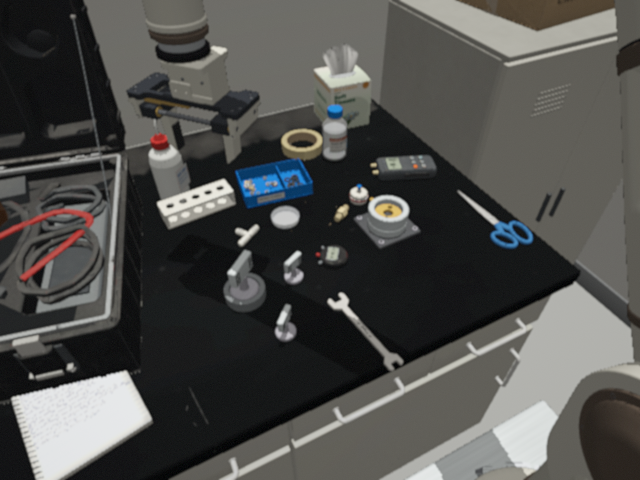

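View pics/top11.png

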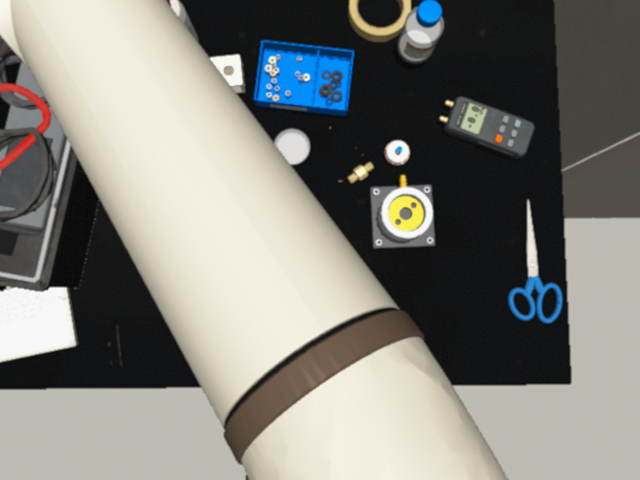

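```bash

python3 -m handwheel '[[[0.25,-0.25,0],0],[[0.5,-0.5,0],0],[[0.5,-0.5,0],0],[[0.5,-0.5,0],0],[[0.5,-0.5,0],0],[[0.5,-0.5,0],0]]' >/dev/null; python3 r.py
python3 - <<'E'
from h import *
f=grab('scene','scene12.png');np.set_printoptions(suppress=True)
im=cv2.cvtColor(f['pixels'],cv2.COLOR_RGB2BGR)
cv2.imwrite('pics/c12.png',cv2.resize(im[90:330,150:450],(750,600),interpolation=cv2.INTER_CUBIC))
print(manip.observe()['joint_velocities'].round(3))
E
```

```text
t=28.00 z=0.2146 xy 0.6026 0.1657 ang 131.70 F [-0.1  0.2  0.7] Mz 0.043 e7 0.001 op 0.0919
[-0.     0.004 -0.003 -0.001 -0.001  0.    -0.001]
```

View pics/c12.png

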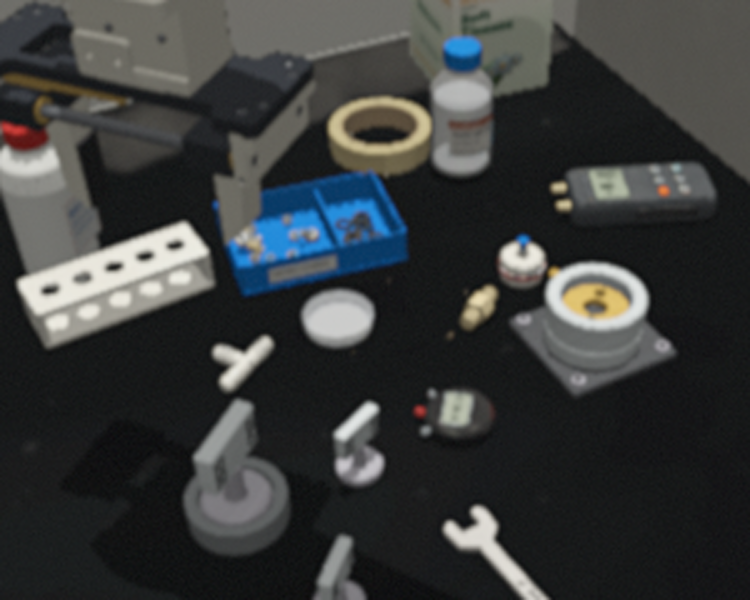

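The enlarged picture shows the spanner upright in its rest (crop 235,500), with the ring in the bore and the other things where they were. The gripper is clear and touching nothing.

```bash
python3 -c "
from plant import manip
print(manip.sign_off())"
```

```text
the job is handed in; nothing more can be done
None
```

The ring is tightened snug on its gasket, and the spanner is back upright in its rest and released. I handed the job in at about 28 s with the gripper clear.

- **Insertion:** I took the spanner with the 50 mm head from the rest. The two smaller ones have heads of about 24 mm. Its pins went into the ring's holes without resistance, and the head seated on the ring with a few newtons of press.
- **Tightening:** The running torque was about 0.1 N m and jumped to about 0.32 N m when the ring met the gasket. I stopped at about 0.41 N m on the last joint and about 0.39 N m on the noisier wrist moment, at 5–6 N of press.
- **First release:** When I first backed the spanner off, still pressed against the ring, the joint read about 0.13 N m in reverse. I took that for the head dragging on the ring. I raised the head clear with the pins still in and re-tightened to about 0.41 N m at the same angle (122.5°), so the ring had not been loosened. While re-tightening, one reading of −0.57 N m came while the arm was moving. The wrist moment read 0.32 N m at that instant, so I took it as a transient.
- **Second release:** I released it in small steps, and the torque fell to zero at the angle where the ring had met the gasket.
- **Last checks:** From the top camera, after the spanner was lifted out, the ring had turned about 0.47 rad, within the stated 0.4–0.65. A later top view shows it unmoved, but the arm hid the rest in that view, so only the scene camera confirms that the spanner stands upright there. The bystanders look undisturbed. In the last reading before hand-in the force on the tool was about zero.

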